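# Close and clamp the sample transport case

## Robot

A 6-joint arm with a two-finger parallel gripper is mounted at the origin on the work surface. World frame = base frame: x ahead of the robot, y to its left, z up, the work surface at z = 0. Lengths are in m, angles in rad, forces in N, time in s.
With the tool pointing down it reaches from about 0.375 to 0.975 m from the base axis. Payload 3.8 kg.
Tool frame: the origin (TCP) lies midway between the tips of the shut fingers; the grasp point (between the pads) lies 19 mm behind it; x points along the fingers, y is the direction in which the jaws open and shut, and the axes are right-handed (so a half turn about x gives the same grasp; the last joint's range is limited). The gripper opens to 88 mm and grips with 3 to 60 N. Pads are 18 mm wide; open, the fingers measure 123 mm over their backs; the gripper's body (75 mm by 187 mm) begins 45 mm behind the grasp point.
Start: joints at [1.294, 0.264, 1.604, -0, 1.274, -0.037], TCP at [0.16, 0.656, 0.206] pointing down, gripper open.
Joint ranges: [-2.63, 2.63], [-0.94, 2.18], [0.31, 2.57], [-1.31, 4.45], [0, 2.66], [-2.55, 2.55]. Speed limits (rad/s): [2.57, 2.57, 3.14, 3.14, 3.14, 3.14].

## Interface

Orientations are given as a rotation vector (axis times angle).
In Python, from cell import manip, inverse_kinematics, cams, order gives the robot as it stands. Calls block until the motion is done:
- manip.move_pose(position, orientation): joint-space move of the TCP to a pose.
- manip.move_linear(position, rate=0.15, rot=None): straight line of the TCP; rot=None keeps the orientation; rate is the mean speed in m/s.
- manip.set_joints(angles): joint-space move.
- manip.set_gripper(opening, force=None): finger opening in m; force is the grip in N (None keeps the last); returns when the fingers have stopped.
- manip.dwell(seconds).
- inverse_kinematics(position, orientation): joint angles nearest the present ones, or None.
- manip.state(): the state.
- cams.capture(name): name is "scene" or "top" or "wrist"; returns a dict with "image" (420x560x3 uint8, blue, green, red), "z_map" (420x560 float32, m along the optical axis (not along the pixel's ray), 0 where there is no reading), "intrinsics" (3x3 intrinsics, pixels), "k1" (the pictures are not rectified: a ray, as slopes to the right and down, at radius r is drawn at 1 + k1 r^2 times it, then the intrinsics apply), "position" and "orientation" of the camera in the world; the wrist camera has in their place "T_tool_cam" (4x4, takes a point from camera to tool coordinates, whose origin is the TCP and whose axes are the tool frame's). Camera axes: x right, y down, z forward; pixel columns grow to the right and rows downward; lengths in m; the calibration is good to about 2 mm. A picture is of the moment at which its call begins: read the wrist's pose just before it.
A pose or a line that the arm cannot do raises manip.IKError and nothing moves.
- order.close_job(): hands the job in, once; it reports no verdict.
The state is a dict: "clock": time; "joint_pos": joint angles; "joint_velocities": joint speeds; "tau": joint torques, N m; "tool_pos": TCP position; "tcp_rot": TCP orientation; "contact_force": force on the tool from outside, world axes, zero at the start; "moment": the same for the moment, N m; "gripper_width": finger opening in m.
Only numpy, scipy, OpenCV 4.12 (cv2) and the standard library are available. Lean on these libraries where they do the work, as an engineer would, in place of code of your own. Each camera call takes 0.05 s, during which the arm holds its last target.

## Task

Get the sample transport case ready to be carried: swing its lid fully shut, lift the loop of the draw latch by its red tab over the keeper on the lid so that the loop's bar sits in the keeper's groove, then press the lever down and over centre until it snaps home against the case. Leave the latch clamped, and do not knock over or push away the things standing around the case.

Things in the scene. Friction and masses are not known exactly. Their poses are not given: they have to be found in the camera images.
- case: Teal sample transport case, fixed to the bench, 150 mm deep (x) by 240 mm wide (y), body 130 mm high, 165 mm with the lid shut. Origin: centre of its underside; x points from the front (latch side, faces roughly to the robot's right) to the back (hinges), z up. The latch is mid front, in the plane y = 0, and stands out 32 mm when clamped. Lid and latch hinges all run along case y.
- lid (a joint): Pale grey hinged lid, 35 mm high, 0.36 to 0.54 kg; rad, 0 = fully shut, grows as the front edge swings up and back (to 1.7). Starts at 0.7 to 1.15. The stiff friction hinge (0.5 N m) holds it where it is left. A black carrying handle stands 31 mm above the lid's face, 65 mm from the hinge line.
- lid_hinge (a point): Point on the lid's hinge line, at the back upper edge of the body, mid width, 130 mm above the case's underside.
- lid_press (a point): Point on the lid's outer (upper) face, mid width, 25 mm behind its front edge; 125 mm from the hinge line along the lid and 35 mm off it. A good place to push the lid shut. Its z axis is the lid's outward normal, its x axis points to the hinge.
- keeper_seat (a point): Where the bar's centre lies when hooked: in the steel keeper on the lid's front, a 26 mm wide hook whose 12 mm wide groove (along case y) opens upwards. Its outer lip rises 5 mm above this point, the block on the lid's side 2 mm. Lid shut: 20 mm out from the front face, 147 mm above the case's underside, 55 mm straight above lever_pivot. Axes as the lid's.
- lever_pivot (a point): The lever's hinge pin on the case's front, 20 mm out from the face, 92 mm above the underside. The loop's own pin rides on the lever, 18 mm from here, set 0.3 rad nearer the case than the lever's direction. Axes as the case's.
- lever (a joint): Steel latch lever, 28 mm wide, 66 mm long from lever_pivot; rad, 0 = closed, hanging down along the case, grows as its end swings out from the case and up (1.57 = level, to 2.7). Starts at 1.35 to 1.85; light friction. Loop hooked and just taut: about 1.1. Pressing it down from there (about 5 N at its end) stretches the springs to the dead centre at 0.3; past about 0.15 it snaps to 0.
- lever_press (a point): Point on the lever's outer face (the face that is on top when the lever sticks out level), 48 mm from lever_pivot along the lever and 8 mm off it. Its -x axis is the outward normal of that face, its -z axis points to the free end.
- bail (a joint): Angle of the latch loop about its pin on the lever, rad (-0.2 to 2.8); light friction. The loop's lean out of the vertical, away from the case, = this value - lever value. Starts at 1.98 to 2.22 (the loop leans 0.13 to 0.87 rad out, above the lever); clamped it reads about 0.1.
- bail_spring (a joint): Stretch of the two springs of the loop, m: 0 = free, about 0.004 when clamped, at most 0.010; 10 N per mm. The free distance from the pin to the bar is 68 mm.
- bail_bar (a point): Centre of the loop's cross bar: steel, 7 mm thick, 44 mm between its two side arms (6 mm thick rods that end in 11 mm spring barrels at the pin). Its z axis points along the loop away from the pin, y along the bar.
- bail_tab (a point): Middle of the red pull tab on the bar: 16 mm wide (bar direction), 5 mm thick, reaching from the bar to 34 mm beyond it; this point lies 20 mm beyond the bar. Axes as bail_bar. Lifting the loop by the tab swings the lever up with it.
- tip_box: Bystander: teal pipette tip box full of white tips, 85 x 125 x 86 mm high, loose. Origin: centre of its underside.
- reagent: Bystander: white reagent bottle with blue cap, 72 mm across, 150 mm high, loose. Origin: centre of its underside.
- cool_rack: Bystander: green tube rack, 75 x 150 x 50 mm high, loose. Origin: centre of its underside.

How it is judged:
By the outcome, as a careful person would: the job done as asked, in the order asked, and still so for the second after the job is handed in, with the robot touching nothing.
It also fails if it takes over 51 s, if anything falls off the work surface, if the arm or the gripper's body presses on something with over 40 N, if the wrist force passes 120 N, or if a joint passes its speed limit or range.

## Working session

There is one attempt and no reset: what is moved stays moved. The work goes in short steps, each a Python script; the robot and the scene stay as the last script left them, time stands still between calls to the robot, and variables do not carry over. Pictures are saved under pics/ and viewed, and the job is handed in when it is done.

```bash
ls; mkdir -p pics
python3 - <<'E'
from cell import manip,cams
import cv2,numpy as np,pickle
print(manip.state())
for n in ("scene","top","wrist"):
    c=cams.capture(n); cv2.imwrite(f"pics/{n}0.png",c["image"]); pickle.dump(c,open(f"pics/{n}0.pkl","wb"))
    print(n,{k:v for k,v in c.items() if k not in("image","z_map")})
E
```

```text
pics
{'clock': 0.0, 'joint_pos': array([ 1.29410622e+00,  2.64703566e-01,  1.60533073e+00, -3.18443317e-05,
        1.27367302e+00, -3.69110900e-02]), 'joint_velocities': array([ 0.0008958 , -0.00028629, -0.00194836,  0.00122875, -0.0001094 ,
       -0.00134751]), 'tau': array([ 2.53002563e-04, -5.02112031e+01, -3.56879818e+01,  7.27283978e-02,
        2.93807953e-02, -1.86681573e-04]), 'tool_pos': array([0.16011915, 0.65496061, 0.20514484]), 'tcp_rot': array([ 0.18659335,  1.56288744, -0.18988837]), 'contact_force': array([0.26905938, 0.29790366, 0.69209209]), 'moment': array([-0.01709065, -0.01882653, -0.01111599]), 'gripper_width': 0.0879375693986403}
scene {'intrinsics': array([[530.51497047,   0.        , 275.5512288 ],
       [  0.        , 530.51497047, 201.98255754],
       [  0.        ,   0.        ,   1.        ]]), 'k1': -0.11038534424983734, 'position': array([ 1.27315203, -0.12204771,  1.43387725]), 'orientation': array([-2.06505243, -1.75933311,  0.46874818])}
top {'intrinsics': array([[418.81719194,   0.        , 273.85719242],
       [  0.        , 418.81719194, 203.31946335],
       [  0.        ,   0.        ,   1.        ]]), 'k1': -0.04437383802391059, 'position': array([ 0.29473491, -0.02063931,  1.30779761]), 'orientation': array([-2.09760017,  2.14415223, -0.20578573])}
wrist {'intrinsics': array([[299.15994009,   0.        , 279.32001242],
       [  0.        , 299.15994009, 208.96490242],
       [  0.        ,   0.        ,   1.        ]]), 'k1': -0.06720963043459699, 'T_tool_cam': array([[-1.56256680e-04, -2.68893279e-01,  9.63169964e-01,
        -1.79405889e-01],
       [ 9.99999958e-01,  1.92026394e-04,  2.15840701e-04,
        -7.14654670e-04],
       [-2.42992169e-04,  9.63169958e-01,  2.68893237e-01,
        -6.83677040e-02],
       [ 0.00000000e+00,  0.00000000e+00,  0.00000000e+00,
         1.00000000e+00]])}
```

View pics/scene0.png

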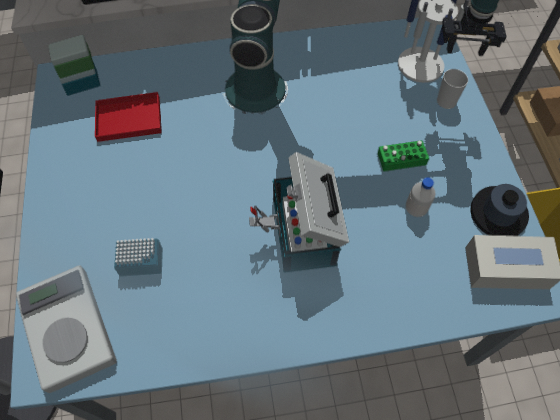

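View pics/top0.png

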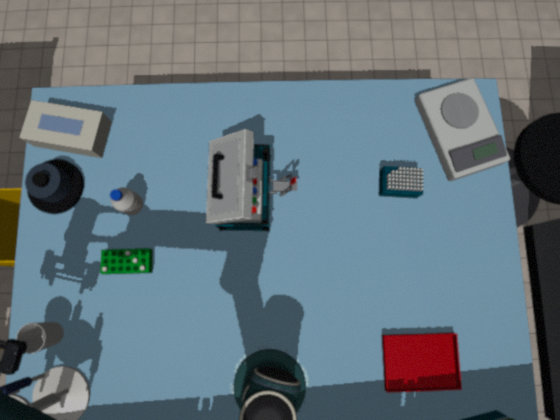

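View pics/wrist0.png

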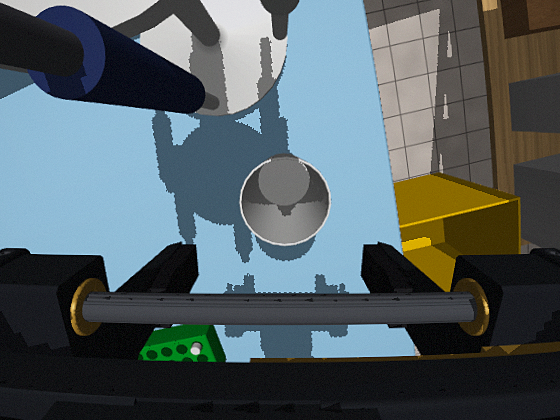

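The top view shows the case at about pixel (240,180), with its front towards -y. The red tab is near (292,183), and the bystanders are well clear. Next I'll build point clouds.

```bash
cat > h.py <<'E'
import numpy as np,cv2,pickle
from scipy.spatial.transform import Rotation as R
def cloud(c,pose=None):
    z=c["z_map"];K=c["intrinsics"];h,w=z.shape
    u,v=np.meshgrid(np.arange(w),np.arange(h))
    p=cv2.undistortPoints(np.stack([u,v],-1).reshape(-1,1,2).astype(np.float64),K,np.array([c["k1"],0,0,0,0.])).reshape(h,w,2)
    P=np.dstack([p[...,0]*z,p[...,1]*z,z])
    Rm,t=camT(c,pose)
    W=P@Rm.T+t
    W[z<=0]=np.nan
    return W
def camT(c,pose=None):
    if "T_tool_cam" in c:
        T=c["T_tool_cam"];Rt=R.from_rotvec(pose[1]).as_matrix()
        return Rt@T[:3,:3],Rt@T[:3,3]+pose[0]
    return R.from_rotvec(c["orientation"]).as_matrix(),c["position"]
def project(c,X,pose=None):
    Rm,t=camT(c,pose)
    q=(np.atleast_2d(X)-t)@Rm
    return cv2.projectPoints(q.reshape(-1,1,3),np.zeros(3),np.zeros(3),c["intrinsics"],np.array([c["k1"],0,0,0,0.]))[0].reshape(-1,2)
E
python3 - <<'E'
from h import *
for n,(x0,x1,y0,y1) in {"scene":(230,370,140,280),"top":(190,310,110,245)}.items():
    c=pickle.load(open(f"pics/{n}0.pkl","rb"));W=cloud(c)
    cv2.imwrite(f"pics/{n}0z.png",cv2.resize(c["image"][y0:y1,x0:x1],None,fx=4,fy=4,interpolation=cv2.INTER_CUBIC))
    for nm,pts in {"scene":[(300,195),(320,195),(330,232),(307,170),(130,200),(262,222),(252,212)],"top":[(230,140),(230,200),(212,180),(265,175),(292,183),(282,187)]}[n].items() if 0 else []: pass
    S=W[y0:y1,x0:x1]
    print(n,"depth bench median z",np.nanmedian(W[...,2]))
c=pickle.load(open("pics/top0.pkl","rb"));W=cloud(c)
for u,v in [(230,140),(230,200),(215,210),(246,140),(248,215),(217,175),(266,160),(266,222),(292,183),(280,187),(120,198),(127,262),(403,180)]: print(u,v,W[v,u].round(3))
c=pickle.load(open("pics/scene0.pkl","rb"));W=cloud(c)
for u,v in [(300,170),(320,195),(335,235),(330,195),(280,200),(285,245),(265,220),(253,211),(425,183),(420,203),(135,245)]: print('s',u,v,W[v,u].round(3))
E
```

```text
scene depth bench median z 5.8686693265253e-05
top depth bench median z -0.002138132116293101
230 140 [0.685 0.092 0.22 ]
230 200 [0.517 0.091 0.226]
215 210 [0.499 0.137 0.184]
246 140 [0.673 0.046 0.25 ]
248 215 [0.473 0.043 0.24 ]
217 175 [0.586 0.126 0.223]
266 160 [ 0.684 -0.003  0.03 ]
266 222 [ 0.47  -0.001  0.133]
292 183 [ 0.573 -0.076  0.17 ]
280 187 [ 0.578 -0.044  0.101]
120 198 [0.548 0.417 0.137]
127 262 [0.371 0.423 0.04 ]
403 180 [ 0.596 -0.416  0.086]
s 300 170 [0.524 0.059 0.252]
s 320 195 [0.588 0.102 0.217]
s 335 235 [0.699 0.122 0.192]
s 330 195 [0.597 0.127 0.225]
s 280 200 [0.48  0.013 0.028]
s 285 245 [ 0.679 -0.006  0.132]
s 265 220 [ 0.58  -0.047  0.105]
s 253 211 [ 0.584 -0.079  0.174]
s 425 183 [0.561 0.419 0.154]
s 420 203 [0.588 0.412 0.086]
s 135 245 [ 0.583 -0.423  0.069]
```

View pics/scene0z.png

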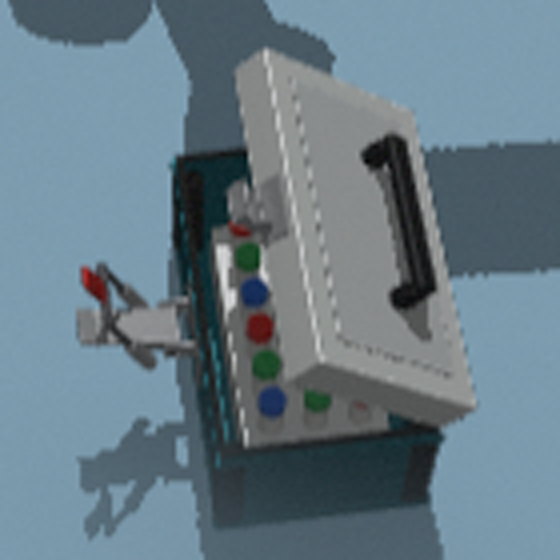

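View pics/top0z.png

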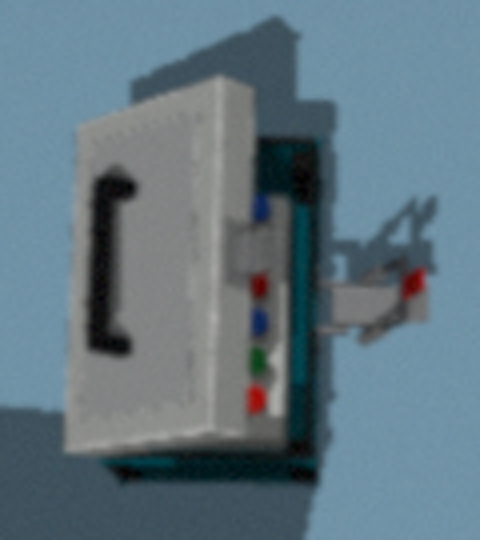

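```bash
cat >> h.py <<'E'
def sdf(p,lo,hi):
    c=(np.array(lo)+hi)/2;h=(np.array(hi)-lo)/2
    q=np.abs(p-c)-h
    return np.linalg.norm(np.maximum(q,0),axis=1)+np.minimum(q.max(1),0)
def tocase(X,x,y,yaw):
    c,s=np.cos(yaw),np.sin(yaw)
    d=X-np.array([x,y,0]); return np.c_[c*d[:,0]+s*d[:,1],-s*d[:,0]+c*d[:,1],d[:,2]]
def tolid(P,a):  # lid coords: hinge origin, closed axes = case axes
    q=P-np.array([.075,0,.13]); c,s=np.cos(a),np.sin(a)
    # lid opens: front (-x) goes up. world = Ry(a) q_l with x'=c x + s z, z'=-s x + c z
    return np.c_[c*q[:,0]-s*q[:,2],q[:,1],s*q[:,0]+c*q[:,2]]
E
cat > fit.py <<'E'
from h import *
from scipy.optimize import least_squares
def getpts(cs):
    out=[]
    for c,pose in cs:
        W=cloud(c,pose).reshape(-1,3); m=np.isfinite(W).all(1)
        W=W[m]; m=(abs(W[:,0]-.58)<.2)&(W[:,1]>-.05)&(W[:,1]<.22)&(W[:,2]>.012)&(W[:,2]<.4); out.append(W[m])
    return out
def fit(X,p0):
    def f(p):
        P=tocase(X,*p[:3]); d1=np.abs(sdf(tolid(P,p[3]),[-.15,-.12,0],[0,.12,.035])); 
        d2=np.abs(sdf(P,[-.075,-.12,0],[.075,.12,.13]))
        return np.minimum(np.minimum(d1,d2),.012)
    return least_squares(lambda p:np.sqrt(1-np.exp(-(f(p)/.005)**2)),p0,x_scale=[.01,.01,.05,.05],diff_step=1e-4),f
if __name__=="__main__":
    L=[(pickle.load(open(f"pics/{n}0.pkl","rb")),None) for n in("scene","top")]
    A=getpts(L)
    for nm,X in (("scene",A[0]),("top",A[1]),("both",np.vstack(A))):
        best=min((fit(X,[.585,.068,np.pi/2+dy,a]) for dy in(-.15,0,.15) for a in (.6,.8,1.0)),key=lambda r:r[0].cost)
        r,f=best; print(nm,len(X),r.cost,r.x.round(4),np.median(f(r.x)))
E
python3 fit.py
```

```text
scene 6638 1192.6173899523758 [0.5857 0.0665 1.5448 0.757 ] 0.002077335865927645
top 5607 818.6028639450674 [0.584  0.0672 1.5373 0.7342] 0.0015641432489241491
both 12245 2075.067166597147 [0.5853 0.0668 1.5417 0.7447] 0.0019054327437377228
```

```bash
cat >> h.py <<'E'
CX,CY,YAW,LID0=.5853,.0668,1.5417,.745
def rz(a): return R.from_euler('z',a)
def C2W(p): return rz(YAW).apply(p)+[CX,CY,0]
def toolrot(pitch,flip=0):
    """tool x in case xz plane: pitch from straight down toward the case (+x case); jaws along case y"""
    x=np.array([np.sin(pitch),0,-np.cos(pitch)]); y=np.array([0,1. if not flip else -1.,0]); z=np.cross(x,y)
    return (rz(YAW)*R.from_matrix(np.c_[x,y,z])).as_rotvec()
def lidpt(a,xl=-.125,zl=.035):
    return np.array([.075+np.cos(a)*xl+np.sin(a)*zl,0,.13-np.sin(a)*xl+np.cos(a)*zl])
def levpt(t,r=.048,off=.008,y=0):
    return np.array([-.095-r*np.sin(t)-off*np.cos(t),y,.092-r*np.cos(t)+off*np.sin(t)])
E
python3 - <<'E'
from h import *
from cell import manip,inverse_kinematics as ik
s=manip.state(); print(R.from_rotvec(s["tcp_rot"]).as_matrix().round(3))
for fl in (0,1):
  for nm,p,pt in [("lid0",lidpt(.745),0),("lid1",lidpt(0),0),("lid0t",lidpt(.745),.4),("tab",[-.14,0,.165],0),("tabt",[-.14,0,.165],.4),("hook",[-.09,0,.165],.0)]+[(f"lev{t}",levpt(t),pt) for t in (1.3,.6,0) for pt in(.5,.8,1.0)]+[("view",[-.2,0,.35],.4)]:
    q=ik(C2W(np.array(p)),toolrot(pt,fl)); print(fl,nm,pt,C2W(np.array(p)).round(3),None if q is None else np.round(q,2))
E
```

```text
[[-0.     0.238  0.971]
 [-0.002  0.971 -0.238]
 [-1.    -0.002 -0.   ]]
0 lid0 0 [0.585 0.074 0.24 ] None
0 lid1 0 [0.584 0.017 0.165] None
0 lid0t 0.4 [0.585 0.074 0.24 ] None
0 tab 0 [ 0.581 -0.073  0.165] None
0 tabt 0.4 [ 0.581 -0.073  0.165] None
0 hook 0.0 [ 0.583 -0.023  0.165] None
0 lev1.3 0.5 [ 0.581 -0.077  0.087] [-0.46  0.33  1.85  0.48  1.23  2.49]
0 lev1.3 0.8 [ 0.581 -0.077  0.087] [-0.58  0.47  1.79  0.67  1.41  2.3 ]
0 lev1.3 1.0 [ 0.581 -0.077  0.087] [-0.63  0.58  1.75  0.76  1.55  2.21]
0 lev0.6 0.5 [ 0.582 -0.062  0.057] [-0.44  0.35  1.88  0.5   1.17  2.48]
0 lev0.6 0.8 [ 0.582 -0.062  0.057] [-0.56  0.5   1.82  0.69  1.36  2.28]
0 lev0.6 1.0 [ 0.582 -0.062  0.057] [-0.62  0.61  1.77  0.78  1.5   2.18]
0 lev0 0.5 [ 0.582 -0.036  0.044] [-0.4   0.36  1.9   0.52  1.13  2.49]
0 lev0 0.8 [ 0.582 -0.036  0.044] [-0.52  0.5   1.85  0.71  1.32  2.28]
0 lev0 1.0 [ 0.582 -0.036  0.044] [-0.58  0.62  1.8   0.8   1.46  2.17]
0 view 0.4 [ 0.579 -0.133  0.35 ] None
1 lid0 0 [0.585 0.074 0.24 ] [ 0.08  0.08  1.75 -0.    1.31  0.11]
1 lid1 0 [0.584 0.017 0.165] [-0.01  0.12 
[... 339 characters left out ...]
087] [-0.46  0.33  1.85  0.48  1.23 -0.65]
1 lev1.3 0.8 [ 0.581 -0.077  0.087] [-0.58  0.47  1.79  0.67  1.41 -0.84]
1 lev1.3 1.0 [ 0.581 -0.077  0.087] [-0.63  0.58  1.75  0.76  1.55 -0.93]
1 lev0.6 0.5 [ 0.582 -0.062  0.057] [-0.44  0.35  1.88  0.5   1.17 -0.66]
1 lev0.6 0.8 [ 0.582 -0.062  0.057] [-0.56  0.5   1.82  0.69  1.36 -0.86]
1 lev0.6 1.0 [ 0.582 -0.062  0.057] [-0.62  0.61  1.77  0.78  1.5  -0.96]
1 lev0 0.5 [ 0.582 -0.036  0.044] [-0.4   0.36  1.9   0.52  1.13 -0.65]
1 lev0 0.8 [ 0.582 -0.036  0.044] [-0.52  0.5   1.85  0.71  1.32 -0.87]
1 lev0 1.0 [ 0.582 -0.036  0.044] [-0.58  0.62  1.8   0.8   1.46 -0.97]
1 view 0.4 [ 0.579 -0.133  0.35 ] [-0.49  0.15  1.53  0.36  1.64 -0.47]
```

Run:
```python
from h import *
from cell import manip,cams,inverse_kinematics as ik
s=manip.state()
for a in (.745,.4,0): print(a,np.round(ik(C2W(lidpt(a)),toolrot(-a,1)),2))
manip.move_linear(s["tool_pos"]+[0,0,.13],rate=.3)
manip.set_gripper(0,20)
a=LID0
manip.move_pose(C2W(lidpt(a,zl=.075)),toolrot(-a,1))
print(manip.state()["clock"])
for a in np.linspace(LID0,0,6):
    manip.move_linear(C2W(lidpt(a,zl=.033)),rate=.12,rot=toolrot(-a,1))
    s=manip.state();print(round(a,2),s["clock"],s["contact_force"].round(1),s["tool_pos"].round(4))
manip.move_linear(C2W(lidpt(0,zl=.029)),rate=.1)
s=manip.state();print(s["clock"],s["contact_force"].round(1),s["tool_pos"].round(4))
manip.move_linear(C2W(lidpt(0,xl=-.125,zl=.1)),rate=.25)
s=manip.state();c=cams.capture("wrist");pickle.dump((c,(s["tool_pos"],s["tcp_rot"])),open("pics/w1.pkl","wb"));cv2.imwrite("pics/w1.png",c["image"])
print(s["clock"],s["tool_pos"])
```

```text
0.745 [ 0.47  0.31  1.67 -0.64  1.58  0.63]
0.4 [ 0.26  0.17  1.76 -0.39  1.35  0.41]
0 [-0.01  0.12  1.85 -0.    1.17  0.02]
4.4417
0.74 4.9417 [ 1.5  1.1 -0.1] [0.5852 0.072  0.2388]
0.6 5.25 [-0.3  0.5 -0.4] [0.5857 0.0563 0.2294]
0.45 5.5583 [-0.3  0.2  1. ] [0.5846 0.0429 0.2144]
0.3 5.8667 [ 1.   0.  -0.1] [0.5839 0.032  0.1981]
0.15 6.175 [0.  1.2 0. ] [0.5835 0.0232 0.1806]
0.0 6.4833 [ 0.5 -1.1  0.6] [0.5832 0.017  0.1624]
6.7333 [ 0.2 -0.4 -0.3] [0.584  0.0181 0.1591]
7.1667 [0.58474892 0.01731915 0.23175933]
```

View pics/w1.png

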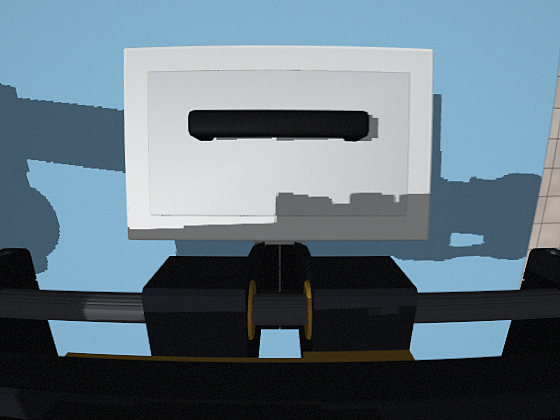

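Run:
```python
from h import *
from cell import cams
for n in ("scene","top"):
    c=cams.capture(n);pickle.dump(c,open(f"pics/{n}1.pkl","wb"));cv2.imwrite(f"pics/{n}1.png",c["image"])
```

```text
(no output)
```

View pics/scene1.png

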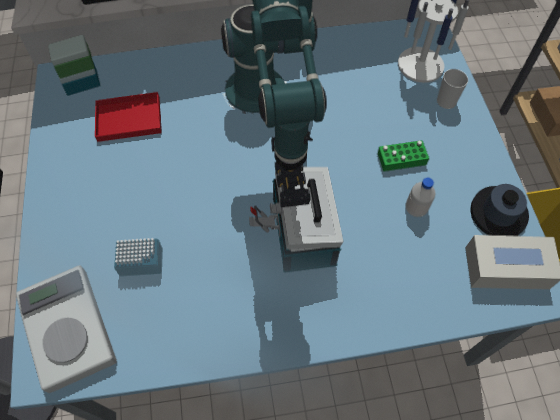

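Run:
```python
from h import *
from fit import getpts,fit
c,pose=pickle.load(open("pics/w1.pkl","rb"))
A=getpts([(pickle.load(open("pics/scene1.pkl","rb")),None),(pickle.load(open("pics/top1.pkl","rb")),None),(c,pose)])
A[0]=A[0][A[0][:,2]<.2]
A[1]=A[1][A[1][:,2]<.2];A[2]=A[2][(A[2][:,2]<.2)]
for X in A+[np.vstack(A)]:
    if len(X)<200: print(len(X));continue
    b=min((fit(X,[CX,CY,YAW+d,a]) for a in(0,.05,.1) for d in (-.05,.05)),key=lambda r:r[0].cost); print(len(X),b[0].x.round(4),np.median(b[1](b[0].x)))
    P=tocase(X,*b[0].x[:3]);
    for lo,hi in((-.07,-.055),(-.05,-.03),(.03,.07)):
        m=(P[:,0]>lo)&(P[:,0]<hi)&(abs(P[:,1])>.05)&(abs(P[:,1])<.11)&(P[:,2]>.14); print(lo,m.sum(),np.median(P[m,2]).round(4))
```

```text
4890 [0.5855 0.0665 1.5398 0.2157] 0.001716246695192089
-0.07 147 0.1898
-0.05 155 0.1901
0.03 514 0.1724
590 [0.5692 0.0605 1.6189 0.2078] 0.0014967752763350751
-0.07 0 nan
-0.05 0 nan
0.03 92 0.1737
54564 [0.5911 0.0525 1.5401 0.4854] 0.0054083301124116835
-0.07 0 nan
-0.05 3808 0.1914
0.03 7332 0.1751
60044 [0.5856 0.0693 1.5395 0.2049] 0.0010194062072534787
-0.07 2964 0.1921
-0.05 4109 0.1896
0.03 8820 0.1724
  return _methods._mean(a, axis=axis, dtype=dtype,
  ret = ret.dtype.type(ret / rcount)
```

Run:
```python
from h import *
c,pose=pickle.load(open("pics/w1.pkl","rb"))
print("tcp",project(c,pose[0],pose))
for a in(0,.21):
  print(a,"press",project(c,C2W(lidpt(a)),pose),"front edge",project(c,C2W(lidpt(a,xl=-.15)),pose),"hinge edge",project(c,C2W(lidpt(a,xl=0)),pose))
W=cloud(c,pose)
for v in(60,100,160,200,230,236,244,248,255,265): print(v,W[v,200].round(3),W[v,280].round(3))
from cell import manip; print(manip.state()["gripper_width"])
```

```text
tcp [[278.58014752 236.2531274 ]]
0 press [[277.43426542 208.98323614]] front edge [[277.45877503 236.43833249]] hinge edge [[277.33574509  49.90922962]]
0.21 press [[277.34581374 205.21238231]] front edge [[277.35785867 237.67162752]] hinge edge [[277.33489078  39.88625931]]
60 [0.529 0.136 0.167] [0.589 0.134 0.166]
100 [0.529 0.106 0.176] [0.588 0.104 0.175]
160 [0.527 0.062 0.184] [0.587 0.06  0.184]
200 [0.525 0.032 0.189] [0.586 0.031 0.19 ]
230 [0.524 0.01  0.193] [0.586 0.007 0.191]
236 [0.523 0.005 0.193] [0.585 0.003 0.194]
244 [ 0.466 -0.08  -0.   ] [0.586 0.026 0.266]
248 [ 0.465 -0.086 -0.   ] [0.586 0.026 0.271]
255 [ 0.464 -0.097  0.001] [0.586 0.026 0.279]
265 [0.565 0.051 0.339] [0.586 0.023 0.285]
0.0003895441773421354
```

Run:
```python
from h import *
from cell import manip,cams
def rep(t):
    s=manip.state();print(t,round(s["clock"],2),s["contact_force"].round(1),s["tool_pos"].round(4),s["moment"].round(2))
rep(0)
for z in (.06,.05,.04,.035,.03):
    manip.move_linear(C2W(lidpt(0,zl=z)),rate=.12); rep(z)
c=cams.capture("scene");pickle.dump(c,open("pics/scene2.pkl","wb"));cv2.imwrite("pics/scene2.png",cv2.resize(c["image"][130:290,220:380],None,fx=4,fy=4,interpolation=cv2.INTER_CUBIC))
c=cams.capture("wrist");s=manip.state();pickle.dump((c,(s["tool_pos"],s["tcp_rot"])),open("pics/w2.pkl","wb"));cv2.imwrite("pics/w2.png",c["image"])
W=cloud(c,(s["tool_pos"],s["tcp_rot"]))
for v in(60,100,160,200,230,236): print(v,W[v,200].round(3))
rep(1)
```

```text
0 7.32 [-0.5  0.6 -0. ] [0.5827 0.0171 0.2283] [-0.07  0.04  0.05]
0.06 7.8 [-0.6 -0.7  0.3] [0.5832 0.0168 0.1889] [-0.09  0.05  0.03]
0.05 8.05 [ 0.  -0.  -0.2] [0.5837 0.0168 0.1799] [-0.06  0.06 -0.02]
0.04 8.3 [ 0.5  0.4 -0. ] [0.5833 0.0168 0.1694] [-0.03  0.06 -0.03]
0.035 8.55 [-0.3 -0.7  0.2] [0.5836 0.0168 0.1647] [-0.07  0.09 -0.04]
0.03 8.8 [-0.1 -1.2  0.5] [0.5836 0.0168 0.1596] [-0.11  0.07 -0.02]
60 [0.546 0.12  0.173]
100 [0.553 0.097 0.205]
160 [0.545 0.069 0.184]
200 [0.543 0.049 0.187]
230 [0.542 0.032 0.189]
236 [0.542 0.029 0.19 ]
1 8.9 [-0.3 -0.3 -0.1] [0.5838 0.0168 0.1599] [-0.02  0.03 -0.04]
```

View pics/scene2.png

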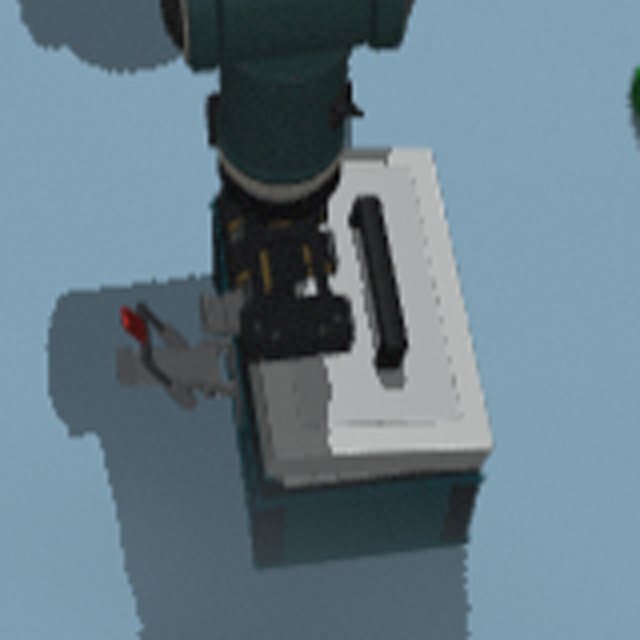

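View pics/w2.png

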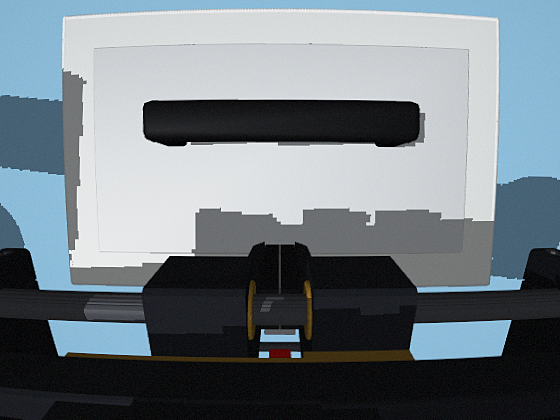

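Run:
```python
from h import *
c,p=pickle.load(open("pics/w2.pkl","rb"));W=cloud(c,p)
for u in (240,250,280,310): print(u,[W[v,u].round(3).tolist() for v in (215,225,232,238,244,250,256)])
print(project(c,p[0],p),c["z_map"][225:262:4,280])
c=pickle.load(open("pics/scene2.pkl","rb"));W=cloud(c);P=W[130:290,220:380].reshape(-1,3);P=P[np.isfinite(P).all(1)]
m=(abs(P[:,0]-.59)<.05)&(P[:,2]>.12)&(P[:,1]>-.06)&(P[:,1]<.06);Q=P[m]
for y in np.arange(-.06,.06,.01):
    q=Q[(Q[:,1]>=y)&(Q[:,1]<y+.01)]; print(y.round(3),len(q),q[:,2].min().round(3) if len(q) else 0,np.median(q[:,2]).round(3) if len(q) else 0)
```

```text
240 [[0.564, 0.04, 0.189], [0.564, 0.035, 0.189], [0.564, 0.031, 0.189], [0.564, 0.028, 0.19], [0.563, 0.025, 0.191], [0.563, 0.022, 0.192], [0.574, 0.05, 0.263]]
250 [[0.569, 0.04, 0.187], [0.569, 0.035, 0.189], [0.569, 0.031, 0.19], [0.569, 0.028, 0.191], [0.569, 0.025, 0.191], [0.569, 0.021, 0.192], [0.577, 0.05, 0.263]]
280 [[0.585, 0.039, 0.187], [0.585, 0.034, 0.189], [0.585, 0.031, 0.191], [0.585, 0.027, 0.19], [0.585, 0.025, 0.193], [0.585, 0.025, 0.202], [0.585, 0.025, 0.209]]
310 [[0.601, 0.039, 0.189], [0.601, 0.034, 0.19], [0.601, 0.03, 0.19], [0.601, 0.027, 0.191], [0.601, 0.024, 0.191], [0.601, 0.02, 0.191], [0.594, 0.05, 0.264]]
[[278.58551735 236.25303395]] [0.15862514 0.15742297 0.15704449 0.15871076 0.15880239 0.15552239
 0.1490007  0.14588322 0.14152196 0.13889821]
-0.06 20 0.12 0.123
-0.05 77 0.502 0.539
-0.04 108 0.171 0.544
-0.03 113 0.172 0.535
-0.02 352 0.121 0.4
-0.01 445 0.12 0.379
0.0 328 0.188 0.438
0.01 328 0.186 0.428
0.02 311 0.187 0.429
0.03 302 0.185 0.412
0.04 234 0.182 0.442
0.05 123 0.18 0.466
```

Run:
```python
from h import *
for f in ("w1","w2"):
    c,p=pickle.load(open(f"pics/{f}.pkl","rb"));W=cloud(c,p)
    T=R.from_rotvec(p[1]).as_matrix()
    L=(W-p[0])@T
    for u in(258,265,272,278,286,295,302):
        print(f,u,[(v,*(L[v,u]*1000).round(0)) for v in range(238,252,2)])
c=pickle.load(open("pics/wrist0.pkl","rb"));W=cloud(c,(np.zeros(3),np.zeros(3)))
for u in (165,180,190,195,370,380): print(u,[(v,*(W[v,u]*1000).round(0)) for v in range(236,262,4)])
```

```text
w1 258 [(238, np.float64(38.0), np.float64(-16.0), np.float64(16.0)), (240, np.float64(40.0), np.float64(-16.0), np.float64(18.0)), (242, np.float64(140.0), np.float64(-24.0), np.float64(60.0)), (244, np.float64(-37.0), np.float64(-10.0), np.float64(-10.0)), (246, np.float64(-39.0), np.float64(-10.0), np.float64(-10.0)), (248, np.float64(-43.0), np.float64(-10.0), np.float64(-10.0)), (250, np.float64(-45.0), np.float64(-10.0), np.float64(-10.0))]
w1 265 [(238, np.float64(40.0), np.float64(-11.0), np.float64(17.0)), (240, np.float64(39.0), np.float64(-11.0), np.float64(18.0)), (242, np.float64(54.0), np.float64(-11.0), np.float64(26.0)), (244, np.float64(-34.0), np.float64(-7.0), np.float64(-9.0)), (246, np.float64(-37.0), np.float64(-7.0), np.float64(-9.0)), (248, np.float64(-39.0), np.float64(-7.0), np.float64(-8.0)), (250, np.float64(-41.0), np.float64(-7.0), np.float64(-8.0))]
w1 272 [(238, np.float64(39.0), np.float64(-5.0), np.float64(16.0)), (240, np.float64(nan), np.float64(nan), np.float64(nan)), (242, np.float64(54.0), np.float64(-6.0), np.float64(25.0)), (244, np.float64(-3
[... 7070 characters left out ...]
64(-9.0)), (248, np.float64(-40.0), np.float64(45.0), np.float64(-9.0)), (252, np.float64(-44.0), np.float64(44.0), np.float64(-8.0)), (256, np.float64(-48.0), np.float64(43.0), np.float64(-8.0)), (260, np.float64(-47.0), np.float64(43.0), np.float64(-6.0))]
380 [(236, np.float64(204.0), np.float64(138.0), np.float64(77.0)), (240, np.float64(203.0), np.float64(138.0), np.float64(83.0)), (244, np.float64(-36.0), np.float64(51.0), np.float64(-10.0)), (248, np.float64(-39.0), np.float64(51.0), np.float64(-8.0)), (252, np.float64(-46.0), np.float64(49.0), np.float64(-9.0)), (256, np.float64(-49.0), np.float64(47.0), np.float64(-9.0)), (260, np.float64(-53.0), np.float64(46.0), np.float64(-9.0))]
```

The lid is still open by about 0.2 rad. The wrist depth shows why: the real fingertips sit about 32 mm short of the reported TCP. The scene camera agrees, since the tips rest on the lid at z ≈ 0.19 while `tool_pos` reads 0.16. I'll correct for this offset from here on.

```bash
cat >> h.py <<'E'
OFF=.032
def cmd(p_case,pitch):
    """TCP command so that the REAL tip is at case point, with toolrot(pitch,1)"""
    rv=toolrot(pitch,1); return C2W(np.array(p_case))+OFF*R.from_rotvec(rv).as_matrix()[:,0],rv
E
python3 - <<'E'
from h import *
from cell import manip,cams
def rep(t):
    s=manip.state();print(t,round(s["clock"],2),s["contact_force"].round(1),(s["tool_pos"]+[0,0,OFF]).round(4))
p0=lidpt(0)
for z in (.185,.175,.170,.167,.165,.163,.161):
    p=[p0[0],0,z]; P,rv=cmd(p,0); manip.move_linear(P,rate=.12); rep(z)
    if manip.state()["contact_force"][2]>12: break
P,rv=cmd([p0[0],0,.21],0);manip.move_linear(P,rate=.25)
P,rv=cmd([-.075,0,.25],0);
manip.move_linear(P,rate=.25)
s=manip.state();c=cams.capture("wrist");pickle.dump((c,(s["tool_pos"],s["tcp_rot"])),open("pics/w3.pkl","wb"));cv2.imwrite("pics/w3.png",c["image"])
c=cams.capture("scene");pickle.dump(c,open("pics/scene3.pkl","wb"));cv2.imwrite("pics/scene3.png",cv2.resize(c["image"][130:290,220:380],None,fx=4,fy=4,interpolation=cv2.INTER_CUBIC))
rep(9)
E
```

```text
0.185 9.15 [0.  0.1 0.6] [0.5834 0.0168 0.1843]
0.175 9.4 [0.3 0.1 0.2] [0.5831 0.0169 0.1741]
0.17 9.65 [0.4 0.  0.4] [0.5836 0.0169 0.1697]
0.167 9.9 [-0.5  1.3 -0.6] [0.5837 0.0169 0.1668]
0.165 10.15 [1.1 0.  0.1] [0.584  0.0168 0.1651]
0.163 10.4 [-3.5 -1.   9.4] [0.5841 0.0168 0.165 ]
0.161 10.65 [-8.1 -0.2 19. ] [0.5842 0.0168 0.165 ]
9 11.44 [ 0.2 -0.5 -0.2] [ 0.582  -0.0079  0.2479]
```

View pics/scene3.png

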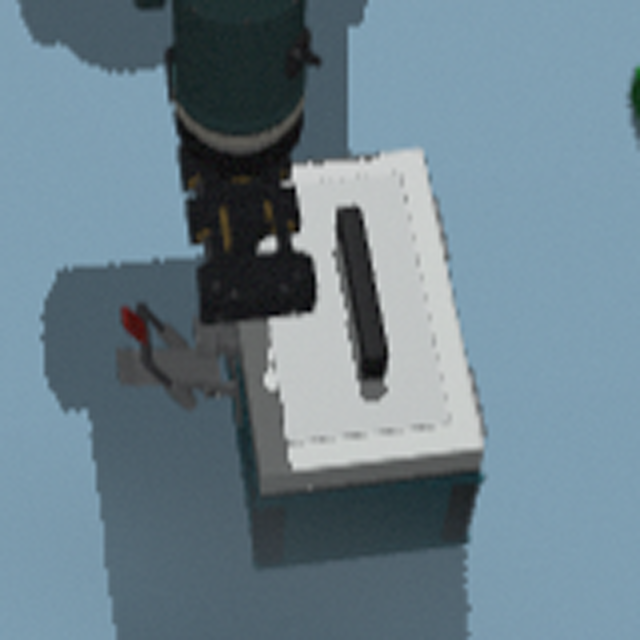

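View pics/w3.png

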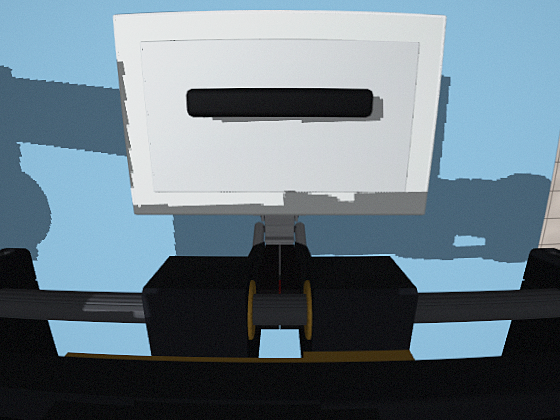

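Lid is shut: firm contact at z = 0.1650 m, exactly the closed height, which also confirms the 32 mm offset. Next I'll open the jaws and look at the latch.

Run:
```python
from h import *
from cell import manip,cams
manip.set_gripper(.06)
P,rv=cmd([-.19,0,.25],0);manip.move_linear(P,rate=.3)
s=manip.state();c=cams.capture("wrist");pose=(s["tool_pos"],s["tcp_rot"]);pickle.dump((c,pose),open("pics/w4.pkl","wb"));cv2.imwrite("pics/w4.png",c["image"])
print(s["clock"],s["gripper_width"],s["tool_pos"])
img=c["image"].astype(int);b,g,r=img[...,0],img[...,1],img[...,2]
m=(r>110)&(g<70)&(b<70)
W=cloud(c,pose);P=W[m];P=P[np.isfinite(P).all(1)&(P[:,2]>.12)];Q=tocase(P,CX,CY,YAW)
v,u=np.nonzero(m);print(u.min(),u.max(),v.min(),v.max())
print(len(Q),"min",np.percentile(Q,2,axis=0).round(4),"max",np.percentile(Q,98,axis=0).round(4),"mean",Q.mean(0).round(4))
z=np.argsort(Q[:,2]); print(Q[z[:len(z)//8]].mean(0).round(4),Q[z[-len(z)//8:]].mean(0).round(4))
```

```text
12.95 0.0599996449136974 [ 0.57962673 -0.1238715   0.21792171]
270 289 149 171
98 min [-0.1531 -0.0073  0.1593] max [-0.1403  0.0062  0.1862] mean [-0.1509 -0.0007  0.1827]
[-0.1443  0.0005  0.1687] [-0.1521 -0.002   0.186 ]
```

View pics/w4.png

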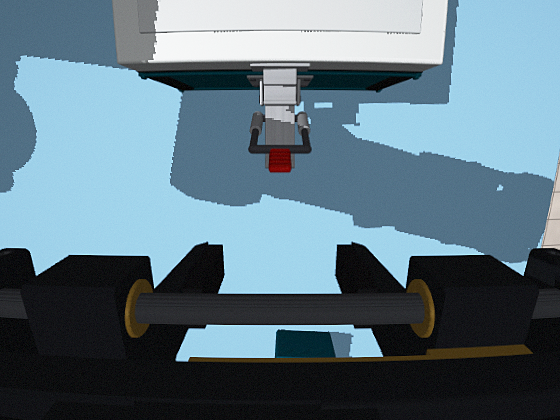

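The view shows the keeper at (280,90), the bar at (280,150) and the red tab at (280,160), leaning out by about 0.41 rad. The latch plane lies within 1 mm of my case frame, so I'll grasp the tab.

```bash
cat >> h.py <<'E'
def loop(bar):
    """bar offset (out,up) from pivot -> lean (out +), lever"""
    o,u=bar; d=np.hypot(o,u); g=np.arccos((.018**2+d**2-.068**2)/(2*.018*d))
    ang=np.arctan2(o,u)+g   # pin direction from straight up, outwards
    po,pu=.018*np.sin(ang),.018*np.cos(ang)
    return np.arctan2(o-po,u-pu),np.pi-ang+.3
def tabtip(bar,lean,d): # real tip position in case coords
    o,u=bar; return np.array([-.095-o-d*np.sin(lean),0,.092+u+d*np.cos(lean)])
E
cat > path.py <<'E'
from h import *
B0=(.044,.064)
WP=[(.044,.064),(.034,.070),(.022,.0735),(.010,.074),(.002,.0735),(.000,.0715),(0,.066),(0,.060),(0,.0555)]
E
python3 - <<'E'
from path import *
from cell import manip,cams,inverse_kinematics as ik
for b in WP:
    l,t=loop(b);P,rv=cmd(tabtip(b,l,.011),l);q=ik(P,rv);print(b,l.round(3),t.round(3),P.round(3),None if q is None else np.round(q,2))
def rep(t):
    s=manip.state();print(t,round(s["clock"],2),s["contact_force"].round(1),round(s["gripper_width"],4))
lean=.41
b=B0
manip.set_gripper(.04)
P,rv=cmd(tabtip(b,lean,.075),lean);manip.move_pose(P,rv)
P,rv=cmd(tabtip(b,lean,.011),lean);manip.move_linear(P,rate=.12); rep("at")
manip.set_gripper(0,15); rep("grip")
c=cams.capture("scene");pickle.dump(c,open("pics/scene5.pkl","wb"));cv2.imwrite("pics/scene5.png",cv2.resize(c["image"][150:270,210:330],None,fx=5,fy=5,interpolation=cv2.INTER_CUBIC))
s=manip.state();c=cams.capture("wrist");pickle.dump((c,(s["tool_pos"],s["tcp_rot"])),open("pics/w5.pkl","wb"));cv2.imwrite("pics/w5.png",c["image"])
E
```

```text
(0.044, 0.064) 0.393 1.937 [ 0.581 -0.064  0.137] [-0.38  0.23  1.84  0.39  1.24 -0.51]
(0.034, 0.07) 0.244 2.096 [ 0.582 -0.057  0.142] [-0.29  0.18  1.85  0.25  1.19 -0.37]
(0.022, 0.0735) 0.072 2.192 [ 0.582 -0.049  0.145] [-0.17  0.14  1.87  0.08  1.14 -0.18]
(0.01, 0.074) -0.101 2.231 [ 0.582 -0.04   0.145] [-0.05  0.14  1.87 -0.11  1.13  0.03]
(0.002, 0.0735) -0.216 2.275 [ 0.582 -0.035  0.145] [ 0.03  0.15  1.87 -0.24  1.14  0.16]
(0.0, 0.0715) -0.254 2.192 [ 0.582 -0.033  0.143] [ 0.06  0.16  1.87 -0.28  1.15  0.21]
(0, 0.066) -0.268 1.894 [ 0.582 -0.034  0.138] [ 0.07  0.17  1.88 -0.29  1.14  0.23]
(0, 0.06) -0.253 1.541 [ 0.582 -0.033  0.132] [ 0.06  0.17  1.88 -0.28  1.13  0.21]
(0, 0.0555) -0.211 1.214 [ 0.582 -0.033  0.127] [ 0.04  0.17  1.89 -0.24  1.11  0.17]
at 14.62 [-0.4 -0.3  0. ] 0.0398
grip 15.11 [-1.3 -0.2  3. ] 0.0157
```

View pics/scene5.png

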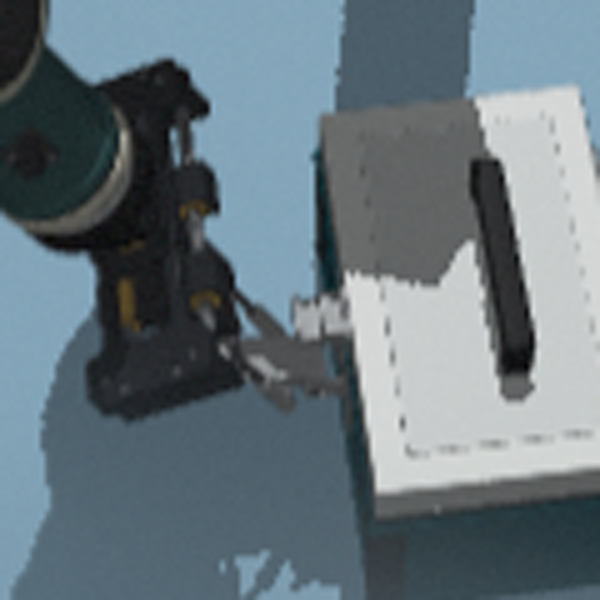

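View pics/w5.png

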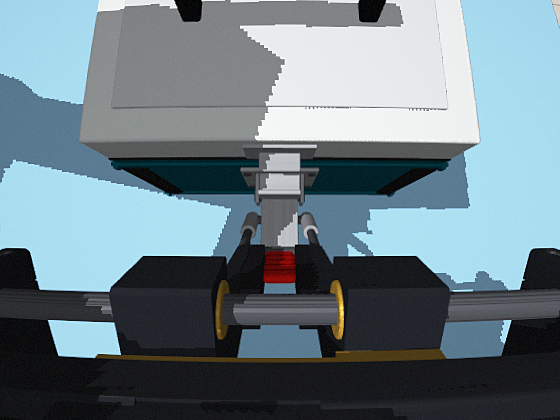

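Tab gripped: width reads 15.7 mm against its 16 mm. Moving the loop over the keeper now.

Run:
```python
from path import *
from cell import manip,cams
def rep(t):
    s=manip.state();print(t,round(s["clock"],2),s["contact_force"].round(1),round(s["gripper_width"],4))
for b in WP[1:6]:
    l,t=loop(b);P,rv=cmd(tabtip(b,l,.011),l);manip.move_linear(P,rate=.07,rot=rv);rep(b)
c=cams.capture("scene");pickle.dump(c,open("pics/scene6.pkl","wb"));cv2.imwrite("pics/scene6.png",cv2.resize(c["image"][150:270,210:330],None,fx=5,fy=5,interpolation=cv2.INTER_CUBIC))
s=manip.state();c=cams.capture("wrist");pickle.dump((c,(s["tool_pos"],s["tcp_rot"])),open("pics/w6.pkl","wb"));cv2.imwrite("pics/w6.png",c["image"])
```

```text
(0.034, 0.07) 15.53 [ 0.8 -0.  -0.5] 0.0158
(0.022, 0.0735) 15.85 [ 1.  -0.2  0.8] 0.0157
(0.01, 0.074) 16.18 [-0.2 -0.5 -0.4] 0.0158
(0.002, 0.0735) 16.44 [ 1.4 -0.6 -1. ] 0.0157
(0.0, 0.0715) 16.69 [ 1.  -0.9 -0.6] 0.0156
```

View pics/scene6.png

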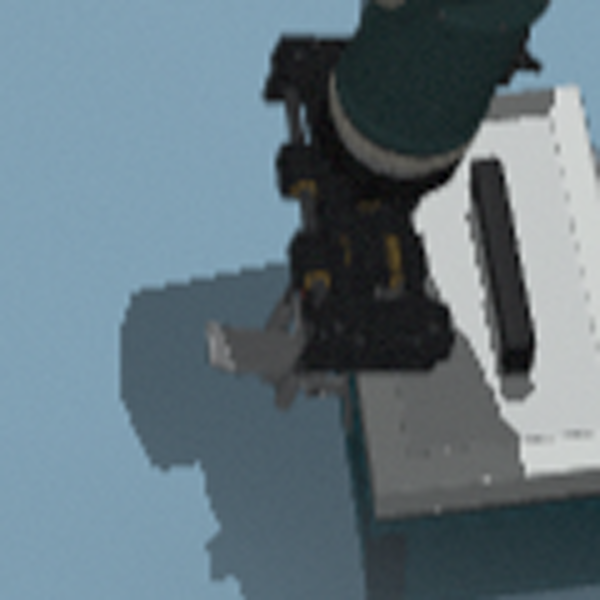

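View pics/w6.png

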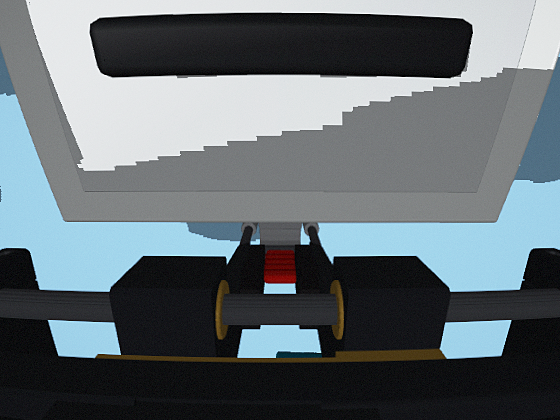

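Run:
```python
from h import *
for f,lean,bar in(("w5",.41,(.044,.064)),("w6",-.254,(0,.0715))):
    c,pose=pickle.load(open(f"pics/{f}.pkl","rb"));img=c["image"].astype(int);b,g,r=img[...,0],img[...,1],img[...,2]
    m=(r>90)&(g<60)&(b<60);W=cloud(c,pose);P=W[m];P=P[np.isfinite(P).all(1)&(P[:,2]>.12)]
    L=(P-pose[0])@R.from_rotvec(pose[1]).as_matrix()+[.032,0,0]
    print(f,len(P),"tool frame rel real tip: x pct",np.percentile(L[:,0],[2,10,50,90,98]).round(4),"z",np.percentile(L[:,2],[2,50,98]).round(4),"y",np.percentile(L[:,1],[2,98]).round(4))
    o=np.argsort(L[:,0]);n=max(len(o)//6,1)
    print(" back",L[o[:n]].mean(0).round(4)," front",L[o[-n:]].mean(0).round(4))
    # keeper pixels
    Q=tocase(W.reshape(-1,3),CX,CY,YAW);k=np.isfinite(Q).all(1)&(abs(Q[:,1])<.012)&(Q[:,0]<-.076)&(Q[:,0]>-.115)&(Q[:,2]>.138)&(Q[:,2]<.156)
    k=Q[k]; print(" keeper",len(k),k.min(0).round(4) if len(k) else "",k.max(0).round(4) if len(k) else "")
c,pose=pickle.load(open("pics/w4.pkl","rb"));W=cloud(c,pose);Q=tocase(W.reshape(-1,3),CX,CY,YAW).reshape(420,560,3)
for v in range(66,112,3): print(v,Q[v,280].round(4),Q[v,268].round(4))
for u in range(250,312,4): print(u,Q[85,u].round(4),Q[60,u].round(3))
```

```text
w5 639 tool frame rel real tip: x pct [-0.0214 -0.0208 -0.0167  0.0029  0.0075] z [-0.0013 -0.0005  0.003 ] y [-0.0068  0.0077]
 back [-0.0209  0.0003  0.0012]  front [ 0.0041  0.0028 -0.0005]
 keeper 1861 [-0.1062 -0.012   0.1381] [-0.0786  0.012   0.156 ]
w6 449 tool frame rel real tip: x pct [-0.0208 -0.0203 -0.0188  0.0002  0.0073] z [-0.0006  0.0007  0.0039] y [-0.0064  0.0075]
 back [-0.0204  0.001   0.0021]  front [ 0.002   0.     -0.0002]
 keeper 874 [-0.1039 -0.0116  0.143 ] [-0.0857  0.012   0.1514]
66 [-0.079  -0.0011  0.1582] [-0.0791  0.0078  0.1587]
69 [-0.0798 -0.0011  0.1504] [-0.0797  0.0081  0.1499]
72 [nan nan nan] [-0.0817  0.0082  0.1492]
75 [-0.0841 -0.0011  0.15  ] [-0.0842  0.0081  0.1511]
78 [-0.0864 -0.0011  0.1506] [-0.0863  0.0082  0.15  ]
81 [-0.0886 -0.0011  0.1504] [-0.0886  0.0082  0.1507]
84 [-0.0908 -0.0011  0.1503] [-0.0908  0.0082  0.1511]
87 [-0.0924 -0.0011  0.1454] [-0.0923  0.0084  0.1452]
90 [-0.0946 -0.0011  0.1453] [-0.0946  0.0085  0.1451]
93 [-0.0968 -0.0011  0.1443] [-0.0969  0.0085  0.1454]
96 [-0.0992 -0.0011  0.1453] [-0.0991  0.0085  
[... 434 characters left out ...]
015  0.167]
262 [-0.0853  0.0155  0.102 ] [-0.076  0.012  0.165]
266 [-0.0912  0.0099  0.1483] [-0.076  0.009  0.167]
270 [-0.0914  0.0067  0.1495] [-0.076  0.006  0.165]
274 [-0.091   0.0036  0.1465] [-0.076  0.003  0.167]
278 [-0.0911  0.0005  0.1475] [-0.076  0.     0.167]
282 [-0.0912 -0.0027  0.1482] [-0.076 -0.003  0.165]
286 [-0.0911 -0.0058  0.1474] [-0.076 -0.005  0.165]
290 [-0.0913 -0.0089  0.1485] [-0.076 -0.008  0.166]
294 [-0.0912 -0.0121  0.1481] [-0.076 -0.011  0.165]
298 [-0.0853 -0.018   0.1015] [-0.076 -0.014  0.166]
302 [-0.0802 -0.0246  0.061 ] [-0.076 -0.017  0.164]
306 [-0.0801 -0.0289  0.061 ] [-0.076 -0.02   0.165]
310 [-0.0775 -0.0352  0.0399] [-0.076 -0.023  0.165]
```

Run:
```python
from path import *
from cell import manip,cams
def rep(t):
    s=manip.state();print(t,round(s["clock"],2),s["contact_force"].round(1),round(s["gripper_width"],4),s["tool_pos"].round(4));return s
for u in (.069,.065,.061,.058,.0565,.055):
    l,t=loop((0,u));P,rv=cmd(tabtip((.0015,u),l,.0135),l);manip.move_linear(P,rate=.06,rot=rv);s=rep(u)
    if np.linalg.norm(s["contact_force"])>8: break
c=cams.capture("scene");pickle.dump(c,open("pics/scene7.pkl","wb"));cv2.imwrite("pics/scene7.png",cv2.resize(c["image"][150:270,210:330],None,fx=5,fy=5,interpolation=cv2.INTER_CUBIC))
s=manip.state();c=cams.capture("wrist");pickle.dump((c,(s["tool_pos"],s["tcp_rot"])),open("pics/w7.pkl","wb"));cv2.imwrite("pics/w7.png",c["image"])
```

```text
0.069 17.04 [ 1.7 -1.2 -0.5] 0.0155 [ 0.5823 -0.0347  0.1431]
0.065 17.29 [ 1.  -0.5  2. ] 0.0154 [ 0.5824 -0.0344  0.1392]
0.061 17.54 [-0.3 -0.1  2.7] 0.0157 [ 0.5825 -0.0343  0.1351]
0.058 17.79 [-0.2  0.5  4.2] 0.0156 [ 0.5825 -0.034   0.1323]
0.0565 18.04 [-0.3  0.6  5. ] 0.0153 [ 0.5826 -0.0337  0.1309]
0.055 18.29 [-1.4  2.3  6.6] 0.0155 [ 0.5828 -0.0331  0.1297]
```

View pics/scene7.png

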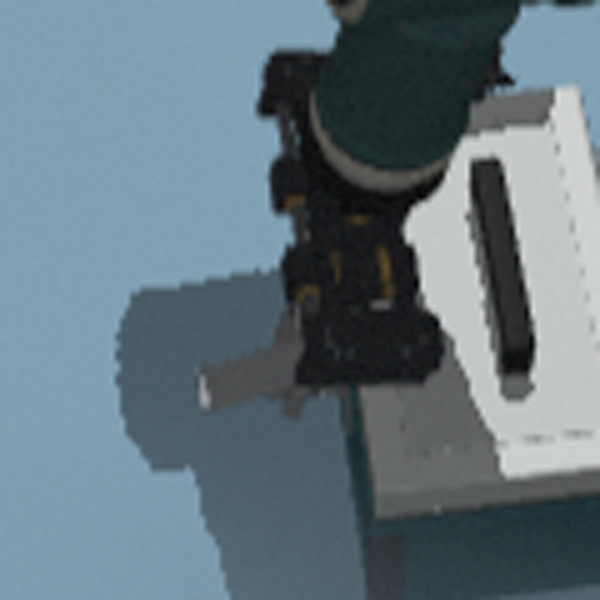

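View pics/w7.png

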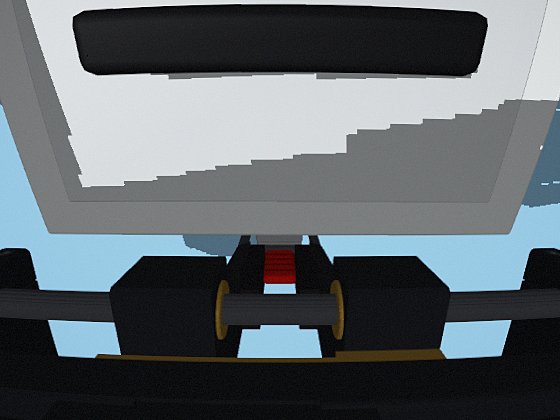

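Run:
```python
from path import *
l,t=loop((0,.055));print(cmd(tabtip((.0015,.055),l,.0135),l)[0].round(4),l,t)
f="w7"
c,pose=pickle.load(open(f"pics/{f}.pkl","rb"));img=c["image"].astype(int);b,g,r=img[...,0],img[...,1],img[...,2]
m=(r>90)&(g<60)&(b<60);W=cloud(c,pose);P=W[m];P=P[np.isfinite(P).all(1)&(P[:,2]>.12)]
L=(P-pose[0])@R.from_rotvec(pose[1]).as_matrix()+[.032,0,0]
print(len(P),np.percentile(L[:,0],[2,10,50,90,98]).round(4),"z",np.percentile(L[:,2],[2,50,98]).round(4))
o=np.argsort(L[:,0]);n=len(o)//6
print(L[o[:n]].mean(0).round(4),L[o[-n:]].mean(0).round(4)); Q=tocase(P,CX,CY,YAW);print("end case",Q[o[:n]].mean(0).round(4))
# lever from scene
c=pickle.load(open("pics/scene7.pkl","rb"));W=cloud(c);Q=tocase(W.reshape(-1,3),CX,CY,YAW)
k=np.isfinite(Q).all(1)&(abs(Q[:,1])<.02)&(Q[:,0]<-.12)&(Q[:,0]>-.18)&(Q[:,2]>.03)&(Q[:,2]<.16);k=Q[k]
for x in np.arange(-.18,-.12,.008):
    q=k[(k[:,0]>=x)&(k[:,0]<x+.008)]; print(x.round(3),len(q),np.percentile(q[:,2],[10,50,90]).round(3) if len(q) else '')
```

```text
[ 0.5824 -0.0334  0.1289] -0.20393081971877353 1.1711601282136483
278 [-0.021  -0.0205 -0.0198 -0.0189 -0.0181] z [0.     0.002  0.0047]
[-0.0207 -0.0001  0.0019] [-0.0175 -0.0004  0.0018]
end case [-0.0911 -0.0003  0.1817]
-0.18 0 
-0.172 0 
-0.164 11 [0.073 0.078 0.081]
-0.156 25 [0.074 0.077 0.08 ]
-0.148 26 [0.075 0.08  0.082]
-0.14 26 [0.079 0.083 0.087]
-0.132 26 [0.083 0.086 0.091]
-0.124 12 [0.085 0.089 0.092]
```

The lever has come down to about 1.25 rad and the bar is at z ≈ 0.148 inside the groove (seat is 0.147). Release, back off and check.

Run:
```python
from path import *
from cell import manip,cams
l,t=loop((0,.055))
manip.set_gripper(.04)
P,rv=cmd(tabtip((.0015,.055),l,.075),l);manip.move_linear(P,rate=.2)
P,rv=cmd([-.19,0,.25],0);manip.move_pose(P,rv)
s=manip.state();c=cams.capture("wrist");pickle.dump((c,(s["tool_pos"],s["tcp_rot"])),open("pics/w8.pkl","wb"));cv2.imwrite("pics/w8.png",cv2.resize(c["image"][40:250,140:420],None,fx=2.5,fy=2.5))
print(s["clock"])
pose=(s["tool_pos"],s["tcp_rot"])
Q=tocase(cloud(c,pose).reshape(-1,3),CX,CY,YAW).reshape(420,560,3)
for v in range(60,160,4): print(v,Q[v,280].round(4),Q[v,263].round(4))
```

```text
19.925
60 [-0.0767  0.0002  0.1634] [-0.0767  0.0123  0.1637]
64 [-0.0787  0.0002  0.1596] [-0.0785  0.0126  0.159 ]
68 [-0.0799  0.0002  0.1505] [-0.0793  0.0133  0.1478]
72 [-0.0826  0.0002  0.1493] [-0.0781  0.0146  0.1228]
76 [-0.0902  0.0002  0.1798] [-0.0794  0.0153  0.1104]
80 [-0.0931  0.0002  0.1827] [-0.0817  0.0158  0.1024]
84 [-0.0952  0.0002  0.1791] [-0.0852  0.0159  0.1024]
88 [-0.0969  0.0002  0.1715] [-0.0886  0.0159  0.1019]
92 [-0.0984  0.0002  0.1606] [-0.0975  0.0133  0.1524]
96 [-0.1004  0.0002  0.1511] [-0.1004  0.0134  0.1515]
100 [-0.1036  0.0002  0.1539] [-0.0993  0.0161  0.1023]
104 [-0.1059  0.0002  0.1447] [-0.1028  0.0162  0.1005]
108 [-0.1063  0.0002  0.0968] [-0.1068  0.0159  0.1069]
112 [-0.1099  0.0003  0.0949] [-0.11    0.0164  0.0998]
116 [-0.1136  0.0003  0.0958] [-0.1132  0.0172  0.0858]
120 [-0.1173  0.0003  0.0931] [-0.1154  0.0219  0.0018]
124 [-0.1211  0.0003  0.0912] [-1.203e-01  2.200e-02  1.000e-04]
128 [-0.1249  0.0003  0.0883] [-0.1253  0.0221  0.0007]
132 [-0.1288  0.0003  0.0874] [-0.1303  0.0221  0.0011]
136 [-0.1328  0.0003  0.0847] [-0.1353  0.0222  0.0013]
140 [-0.1369  0.0003  0.0836] [-0.1404  0.0223  0.0014]
144 [-0.141   0.0003  0.0825] [-0.1454  0.0223  0.0024]
148 [-0.1452  0.0003  0.0801] [-0.1505  0.0224  0.0023]
152 [-0.1494  0.0004  0.0787] [-1.558e-01  2.260e-02 -1.000e-04]
156 [-0.1537  0.0004  0.0775] [-0.161   0.0227  0.0004]
```

View pics/w8.png

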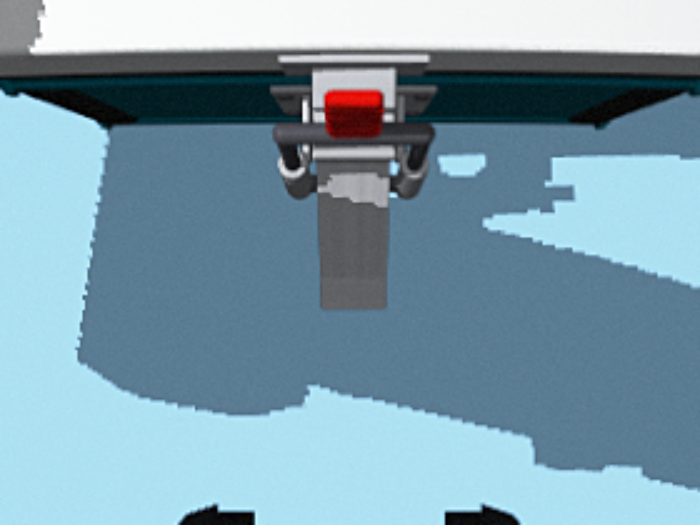

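The bar top is at z ≈ 0.151 with the lip outside it, so the loop is hooked, and the lever is at about 1.18 rad. Next is pressing the lever.

Run:
```python
from path import *
from cell import manip,cams,inverse_kinematics as ik
def rep(t):
    s=manip.state();print(t,round(s["clock"],2),s["contact_force"].round(1),s["tool_pos"].round(4));return s
pt=lambda th:np.interp(th,[0,1.2],[1.1,.5])
def tgt(th,off,r=.052):
    p=levpt(th,r,off); p[0]-=.0015; return cmd(p,pt(th))
T=[1.2,1.05,.9,.75,.6,.45,.3,.15,.0]
for th in T: 
    q=ik(*tgt(th,.008)); print(th,None if q is None else np.round(q,2))
manip.set_gripper(0,20)
manip.move_pose(*tgt(1.25,.05))
for th in T:
    P,rv=tgt(th,.0075); manip.move_linear(P,rate=.1,rot=rv); s=rep(th)
    if np.linalg.norm(s["contact_force"])>28: print("stop");break
c=cams.capture("scene");cv2.imwrite("pics/scene9.png",cv2.resize(c["image"][150:270,210:330],None,fx=5,fy=5,interpolation=cv2.INTER_CUBIC))
```

```text
1.2 [-0.44  0.36  1.88  0.5   1.17 -0.67]
1.05 [-0.47  0.4   1.87  0.56  1.2  -0.73]
0.9 [-0.49  0.44  1.86  0.61  1.24 -0.79]
0.75 [-0.52  0.48  1.85  0.66  1.27 -0.84]
0.6 [-0.53  0.52  1.84  0.71  1.31 -0.88]
0.45 [-0.55  0.57  1.83  0.75  1.36 -0.92]
0.3 [-0.56  0.61  1.82  0.79  1.4  -0.96]
0.15 [-0.57  0.65  1.81  0.83  1.44 -1.  ]
0.0 [-0.57  0.69  1.8   0.87  1.49 -1.03]
1.2 21.86 [0.1 0.2 0.1] [ 0.5817 -0.065   0.0525]
1.05 22.11 [-0.4 -0.2  1.6] [ 0.5818 -0.0618  0.0458]
0.9 22.36 [ 0.5 -0.4  1.1] [ 0.5817 -0.0564  0.04  ]
0.75 22.61 [ 0.4 -0.4  0.7] [ 0.5817 -0.0498  0.0348]
0.6 22.86 [ 0.1 -1.1  0.5] [ 0.5818 -0.0427  0.0306]
0.45 23.11 [ 0.5 -0.1  0.7] [ 0.5817 -0.0346  0.0272]
0.3 23.36 [ 0.5 -0.7 -0.6] [ 0.5816 -0.0258  0.025 ]
0.15 23.61 [ 0.5 -0.3  0.7] [ 0.5819 -0.0171  0.0243]
0.0 23.86 [ -3.4 -14.9   7.9] [ 0.5844 -0.0122  0.0275]
```

View pics/scene9.png

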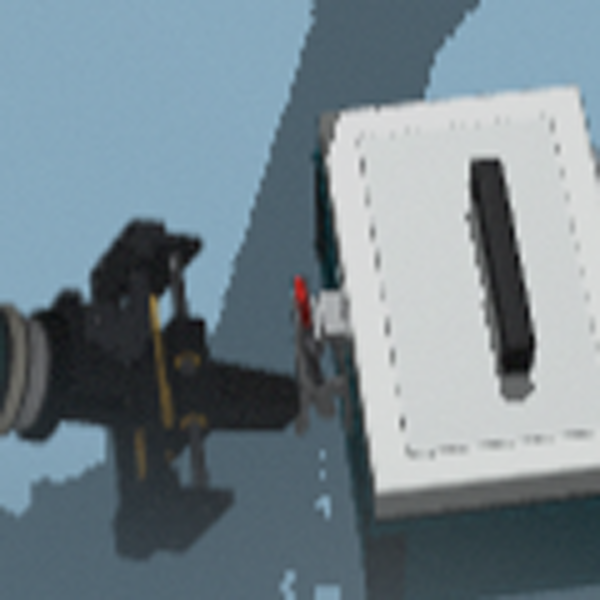

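The press met no spring resistance, which suggests the loop unhooked. Backing off to look.

Run:
```python
from path import *
from cell import manip,cams
P,rv=cmd([-.20,0,.10],.9);manip.move_linear(P,rate=.3,rot=rv)
P,rv=cmd([-.19,0,.25],0);manip.set_gripper(.04);manip.move_pose(P,rv)
s=manip.state();c=cams.capture("wrist");pickle.dump((c,(s["tool_pos"],s["tcp_rot"])),open("pics/w10.pkl","wb"));cv2.imwrite("pics/w10.png",cv2.resize(c["image"][40:250,140:420],None,fx=2.5,fy=2.5))
print(s["clock"])
Q=tocase(cloud(c,(s["tool_pos"],s["tcp_rot"])).reshape(-1,3),CX,CY,YAW).reshape(420,560,3)
for v in range(60,160,4): print(v,Q[v,280].round(4),Q[v,263].round(4))
c=cams.capture("scene");cv2.imwrite("pics/scene10.png",cv2.resize(c["image"][150:270,210:330],None,fx=5,fy=5,interpolation=cv2.INTER_CUBIC))
```

```text
25.8583
60 [-0.0743 -0.0009  0.1665] [-0.0742  0.0113  0.1659]
64 [-0.0768 -0.0009  0.165 ] [-0.0767  0.0114  0.1647]
68 [-0.0784 -0.001   0.1588] [-0.0783  0.0117  0.1583]
72 [-0.0797 -0.001   0.1492] [-0.0797  0.0122  0.1494]
76 [-0.0828 -0.001   0.1502] [-0.0827  0.0122  0.1497]
80 [-0.0857 -0.0011  0.1497] [-0.0856  0.0123  0.1491]
84 [-0.0886 -0.0011  0.1491] [-0.0887  0.0123  0.1496]
88 [-0.0912 -0.0011  0.1462] [-0.0845  0.0153  0.0886]
92 [-0.0941 -0.0011  0.1444] [-0.0884  0.0152  0.0899]
96 [-0.1005 -0.0009  0.1807] [-0.0977  0.0123  0.1495]
100 [-0.1031 -0.0009  0.1801] [-0.1007  0.0124  0.1497]
104 [-0.1039 -0.0011  0.1523] [-0.1039  0.0123  0.1519]
108 [-0.104  -0.0014  0.0999] [-0.0984  0.0198  0.0005]
112 [-0.105  -0.0017  0.039 ] [-0.1034  0.0198  0.0007]
116 [-0.1083 -0.0019  0.0012] [-0.1083  0.0199  0.0007]
120 [-0.1133 -0.0019  0.0028] [-0.1133  0.0199  0.001 ]
124 [-0.1182 -0.0019  0.0002] [-0.1183  0.02    0.0009]
128 [-0.1233 -0.0019 -0.0005] [-0.1233  0.0201  0.0003]
132 [-0.1283 -0.0019  0.0017] [-0.1283  0.02    0.0016]
136 [-0.1334 -0.0019  0.0016] [-0.1334  0.0201  0.002 ]
140 [-0.1385 -0.002   0.0009] [-0.1385  0.0202  0.0006]
144 [-0.1436 -0.002   0.0018] [-1.437e-01  2.030e-02 -1.000e-04]
148 [-0.1488 -0.002   0.0003] [-0.1488  0.0203  0.0005]
152 [-0.1539 -0.002   0.0011] [-0.154   0.0203  0.0015]
156 [-0.1593 -0.002  -0.0002] [-0.1591  0.0204  0.0018]
```

View pics/w10.png

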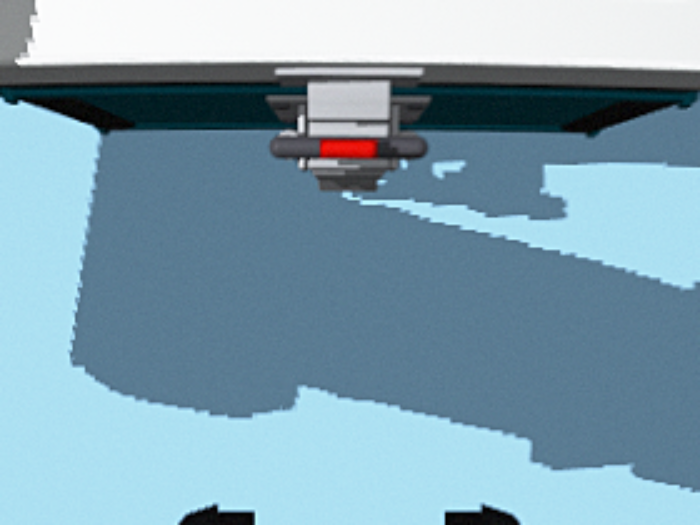

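View pics/scene10.png

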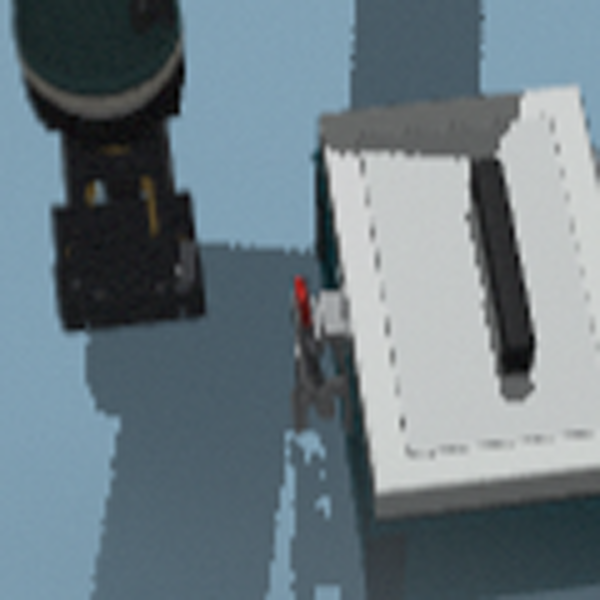

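From above, the bar (top z ≈ 0.150) sits inside the lip (x ≈ -0.104), and the lever face is flush at the closed position. I'll take a close-up from the front to be sure.

Run:
```python
from path import *
from cell import manip,cams
P,rv=cmd([-.21,0,.13],1.0);manip.set_gripper(.08);manip.move_pose(P,rv);manip.dwell(.2)
s=manip.state();c=cams.capture("wrist");pose=(s["tool_pos"],s["tcp_rot"]);pickle.dump((c,pose),open("pics/w11.pkl","wb"));cv2.imwrite("pics/w11.png",c["image"])
cv2.imwrite("pics/w11z.png",cv2.resize(c["image"][90:290,180:380],None,fx=3,fy=3,interpolation=cv2.INTER_CUBIC))
print(s["clock"],project(c,C2W(np.array([[-.095,0,.147],[-.095,0,.092],[-.103,0,.026]])),pose).round(0))
```

```text
27.625 [[278. 120.]
 [278. 174.]
 [277. 227.]]
```

View pics/w11.png

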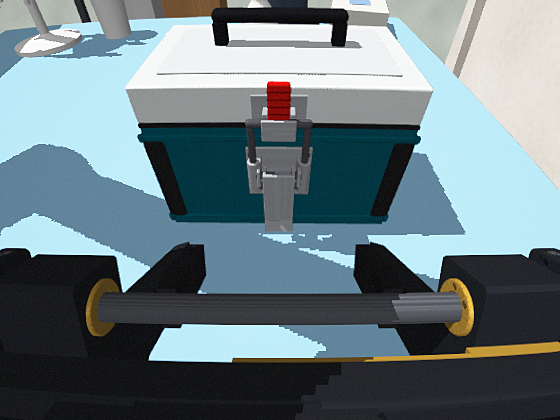

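View pics/w11z.png

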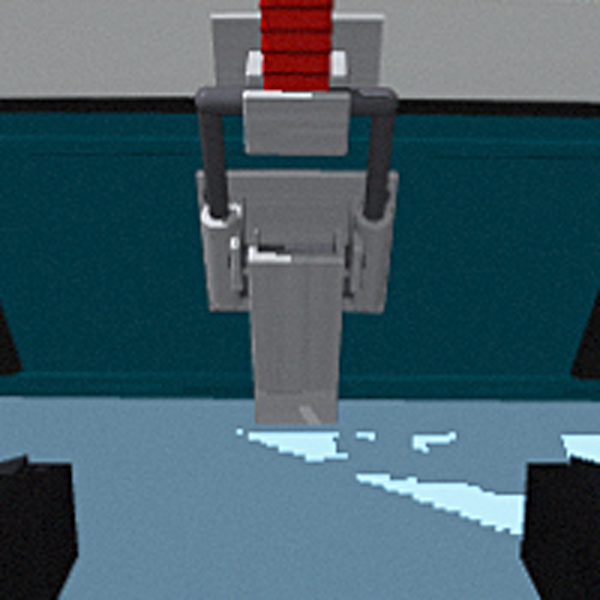

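Run:
```python
from h import *
c,pose=pickle.load(open("pics/w11.pkl","rb"));Q=tocase(cloud(c,pose).reshape(-1,3),CX,CY,YAW).reshape(420,560,3)
S=Q[180:226,270:286].reshape(-1,3);S=S[np.isfinite(S).all(1)];p=np.polyfit(S[:,2],S[:,0],1);print("lever slope",p,S[:,2].min(),S[:,2].max(),np.std(S[:,0]-np.polyval(p,S[:,2])))
F=Q[150:205,[215,225,330,340]].reshape(-1,3);F=F[np.isfinite(F).all(1)];print("front face slope",np.polyfit(F[:,2],F[:,0],1),F[:,2].min())
print("tab end/base");
for v in (86,95,105,115,124,130): print(v,Q[v,278].round(4),Q[v,252].round(4))
T=Q[30:95,150:410].reshape(-1,3);
L=Q[95:118,140:240].reshape(-1,3);print("lid front z",np.nanmin(L[:,2]),np.nanmax(L[:,2]))
L=Q[80:150,200];print(L[::4].round(4).tolist())
```

```text
lever slope [ 0.00833691 -0.10536686] 0.03357406511999228 0.09534635099196481 0.0005962843249503154
front face slope [-0.00541317 -0.07692311] 0.03218126226445614
tab end/base
86 [-0.1049 -0.0003  0.1791] [-0.0759  0.0197  0.1649]
95 [-0.1042 -0.0003  0.1724] [-0.0786  0.0198  0.159 ]
105 [-0.1029 -0.0003  0.1642] [-0.0779  0.0204  0.1501]
115 [-0.1029 -0.0003  0.1563] [-0.0802  0.0207  0.1426]
124 [-0.1058 -0.0003  0.1507] [-0.1018  0.0189  0.1481]
130 [-0.1062 -0.0004  0.1459] [-0.1015  0.0193  0.1426]
lid front z 0.13784402420957328 0.15927086423001752
[[-0.0676, 0.0608, 0.166], [-0.0745, 0.0595, 0.166], [-0.0753, 0.0599, 0.1632], [-0.0784, 0.0596, 0.1615], [-0.0775, 0.0605, 0.1577], [-0.0767, 0.0613, 0.1539], [-0.0764, 0.0621, 0.1503], [-0.0776, 0.0623, 0.1474], [-0.0771, 0.0632, 0.1435], [-0.076, 0.0642, 0.1392], [-0.0759, 0.0649, 0.1354], [-0.0773, 0.0652, 0.1324], [-0.076, 0.0663, 0.1277], [-0.0764, 0.067, 0.1239], [-0.0792, 0.0668, 0.1218], [-0.0782, 0.0679, 0.1169], [-0.0763, 0.0694, 0.1112], [-0.077, 0.07, 0.1073]]
```

The lever is parallel to the front face (within about 0.015 rad), the bar lies behind the keeper's lip, and the lid top is at 0.165–0.166. I'll check the bystanders once more, then hand in.

Run:
```python
from h import *
from cell import manip,cams,order
c0=pickle.load(open("pics/scene0.pkl","rb"));c=cams.capture("scene")
for n,(x0,x1,y0,y1) in {"tipbox":(105,170,230,280),"reagent":(405,440,172,220),"rack":(375,432,138,172)}.items():
    print(n,np.abs(c["image"][y0:y1,x0:x1].astype(int)-c0["image"][y0:y1,x0:x1]).mean().round(1))
print(manip.state()["clock"],manip.state()["contact_force"].round(1))
order.close_job()
```

```text
tipbox 9.4
reagent 24.8
rack 15.2
27.725 [-0.4  0.   0.1]
the job is handed in; nothing more can be done
```

Run:
```python
from h import *
for f in("scene0","scene7"):
    c=pickle.load(open(f"pics/{f}.pkl","rb"));W=cloud(c)
    for n,(x0,x1,y0,y1) in {"tipbox":(105,170,230,280),"reagent":(405,440,172,220),"rack":(375,432,138,172)}.items():
        P=W[y0:y1,x0:x1].reshape(-1,3);P=P[np.isfinite(P).all(1)&(P[:,2]>.03)];print(f,n,len(P),P.mean(0).round(4))
```

```text
scene0 tipbox 1449 [ 0.6154 -0.4177  0.0697]
scene0 reagent 696 [0.5714 0.4186 0.0965]
scene0 rack 968 [0.3796 0.4304 0.0413]
scene7 tipbox 1451 [ 0.6153 -0.4174  0.0698]
scene7 reagent 698 [0.5713 0.4184 0.0963]
scene7 rack 972 [0.3798 0.4304 0.0413]
```

The case is shut and the latch is clamped. I handed the job in at 27.7 s of the 51 s allowed, with the arm clear of everything. The hand-in reports no verdict, so what follows rests on my own checks.

**What I did:** I pushed the lid shut, lifted the loop by its red tab over the keeper, lowered the bar into the groove, released it, and pressed the lever down over centre.

**Last checks:**
- **Lid:** its top measures 0.165–0.166 m, against 0.165 m shut.
- **Loop:** the bar lies behind the keeper's lip. Its height (centre about 0.147 m) fits springs stretched by roughly 4 mm.
- **Lever:** it is parallel to the case front to within about 0.015 rad, which is the closed position.
- **Bystanders:** all three stayed within 0.3 mm of where they started in the depth images, the later one taken after hooking but before the lever press. The image comparison just before hand-in gave raw differences of 9–25 grey levels. I put this down to the arm's shadow, but did not measure it.

**What failed or disagreed:**
- **Fingertip offset:** the real fingertips sit about 32 mm short of the reported tool position. My first push therefore left the lid open by about 0.2 rad. I corrected for the offset, and the lid then met firm contact at 0.1650 m.
- **Lever force:** the readings while pressing the lever were only about 1–2 N, where about 5 N was expected, until 17 N at the end stop. The pictures and geometry still show the latch hooked and clamped.

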